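# Push an empty meal box through the galley's sprung waste flap

## Task

Clear the empty takeaway meal box off the camper's worktop: slide it over onto the sprung waste flap, then hold the flap down until the box has slid off into the bin below, and let the flap spring fully shut. Leave the kettle, the mug and the soap bottle where they stand.

Things in the scene. Friction and masses are not known exactly. Their poses are not given: they have to be found in the camera images.
- galley: Fixed grey camper kitchen unit, 570 mm deep, 720 mm long, flat worktop 200 mm above the bench. x points from its front (robot side) to its back, y left, z up; small unknown yaw. Origin: bench height, under the centre of the waste opening. Front edge x = -150 mm, ends y = +-360. Worktop flush from x = -150 to +175; behind it a hob (y < 0, 30 mm high) and a sink (y > 0) with a tap 105 mm high.
- chute (a point): Centre of the waste opening at worktop height, 200 mm above the galley's origin; axes as the galley's. The opening is 150 mm (x) by 240 mm (y) in an 18 mm thick worktop, with a 12 mm stainless trim round it, flush.
- bin_floor (a point): Centre of the floor of the closed waste bin under the opening, 6 mm above the bench; axes as the galley's. The bin is 248 mm (x) by 400 mm (y) inside, so it reaches 63 mm further towards the robot under the worktop than the opening does.
- waste_flap (a joint): Stainless flap, 147 (x) x 236 (y) x 4 mm, shut flush in the opening. Hinged along its far edge (away from the robot, galley x = +74 mm); its free edge, nearest the robot, swings down into the bin when pressed. 0 rad = shut, 1.2 = stop. A spring drives it shut: it bears the empty box, gives at about 2 to 3 N near the free edge, takes about 12 N at mid-flap by 1 rad. Let go, it springs up.
- flap_edge (a point): Middle of the flap's free edge, upper face; moves with the flap; 73 mm on the robot's side of the opening's centre when shut. With the flap held down at 0.8 rad or more, a box lying free and about square on it slides off over this edge, down and towards the robot. A box set askew can jam in the opening; one pinned on the flap by what presses on it does not slide.
- meal_box: Empty rigid takeaway box, black base, pale lid on, 65 to 125 g: 100 mm (its x) by 125 mm (its y) by 38 mm high; the lid's rim (31 to 38 mm up) stands out 4 mm beyond the base. Too wide to grasp from above. Origin: centre of the underside, z up. Starts flat on the worktop left or right of the flap, 205 to 250 mm along y from the opening's centre, turned at most 0.4 rad from the galley's axes.
- kettle: Small stainless camping kettle, 132 mm wide, 137 mm high over the black arched handle, spout along its -x out to 105 mm from its centre. Origin at the centre of its underside. Stands on the worktop on the other side of the flap from the box. To be left alone.
- mug: White mug, 72 mm wide, 80 mm high, handle on its +y side; stands on the worktop right of the flap and behind it, in front of the hob. Origin at the centre of its underside. To be left alone.
- soap_bottle: White bottle of washing-up soap, 52 mm wide, 140 mm high, standing on the worktop left of the flap and behind it, in front of the sink. Origin at the centre of its underside. To be left alone.

How it is judged:
On the way, in this order (a step that is already met when the one before it is completed fails the run):
1. the meal box lies on the waste flap: its centre is over the opening, at worktop height (x of meal_box in the frame of galley between -0.075 and 0.075 m and y of meal_box in the frame of galley between -0.12 and 0.12 m and z of meal_box in the frame of galley between 0.17 and 0.225 m), for 0.1 s.
2. the flap is still held down (more than 0.5 rad) when the box has dropped into the bin (value of joint waste_flap above 0.5 rad and z of meal_box in the frame of galley below 0.12 m), for 0.1 s.
At the end, for the whole second after the job is handed in: The meal box lies at rest in the waste bin under the worktop (inside the bin's walls, its origin less than 120 mm above the bench) and the flap has sprung shut above it (within 0.08 rad of flush) (z of meal_box in the frame of galley between -0.01 and 0.12 m and x of meal_box in the frame of galley between -0.14 and 0.112 m and y of meal_box in the frame of galley between -0.202 and 0.202 m and value of joint waste_flap below 0.08 rad and linear speed of meal_box below 0.03 m/s); the robot touches nothing.
It fails at once if the kettle is shoved more than 30 mm or tipped over (distance of kettle from where it was at the start of the episode above 0.03 m or angle between kettle's own z axis and vertical above 0.5 rad).
It fails at once if the mug is shoved more than 30 mm or tipped over (distance of mug from where it was at the start of the episode above 0.03 m or angle between mug's own z axis and vertical above 0.5 rad).
It fails at once if the soap bottle is shoved more than 30 mm or tipped over (distance of soap_bottle from where it was at the start of the episode above 0.03 m or angle between soap_bottle's own z axis and vertical above 0.5 rad).
It also fails if it takes over 53 s, if anything falls off the work surface, if the arm or the gripper's body presses on something with over 40 N, if the wrist force passes 120 N, or if a joint passes its speed limit or range.

## Robot

A 6-joint arm with a two-finger parallel gripper is mounted at the origin on the work surface. World frame = base frame: x ahead of the robot, y to its left, z up, the work surface at z = 0. Lengths are in m, angles in rad, forces in N, time in s.
With the tool pointing down it reaches from about 0.325 to 0.775 m from the base axis. Payload 5.5 kg.
Tool frame: the origin (TCP) lies at the very end of the fingers, on their centre line; the grasp point (between the pads) lies 19 mm behind it (env.pinch_z is the z of the grasp point in the tool frame, in m); z points along the fingers, y is the line along which they close (so a half turn about z gives the same grasp; the last joint's range is limited). The gripper opens to 88 mm and grips with 3 to 60 N. Pads are 20 mm wide; open, the fingers measure 115 mm over their backs; the gripper's body (75 mm by 178 mm) begins 61 mm behind the grasp point.
Start: joints at [1.274, 0.091, 1.231, -0, 1.82, -0.057], TCP at [0.143, 0.583, 0.223] pointing down, gripper open.
Joint ranges: [-2.87, 2.87], [-0.86, 2.18], [0.17, 2.46], [-1.51, 4.65], [0.06, 2.69], [-2.65, 2.65]. Speed limits (rad/s): [2.57, 2.57, 3.01, 3.14, 3.14, 3.14].

## Interface

Orientations are given as [roll, pitch, yaw] about the fixed x, y, z axes, in that order (R = Rz(yaw) Ry(pitch) Rx(roll)).
In Python, from rig import env gives the robot as it stands.
- The arm moves only by the tool drive_tool, never from a script. Its argument "motion" is a list of rows, each a list of 3 entries, a list of its own where there are three numbers: the opening, from 0 (shut) to 1 (fully open), then the shift along the tool's x, y, z in cm, then the turn about the tool's z in degrees. In form: [[claw, [x, y, z], yaw], ...]. A call has 1 to 5 rows; each row is the pose to reach, as a shift and turn from the pose commanded when the call began, along the tool's axes at that moment; what a row does not reach only later rows make up. A row lasts 1/12 s, in which the tool goes at most 41.7 mm and 7.16 degrees, less where a joint would pass 70% of its speed; a pose out of reach is approached as far as the arm can. A call with a gripper value outside its range is refused whole. The fingers move at their own pace and stop on an object; the grip force is fixed at half the most. Time passes only in rows, so rows that repeat a pose let the fingers close. It gives the time, the measured TCP pose, the force and the opening at its end, in the units of the state.
- env.get_state(): the state, without advancing time (a new reading comes with each control period).
- env.read_camera(name): name is "scene" or "top" or "wrist"; returns a dict with "pixels" (420x560x3 uint8, blue, green, red), "intrinsics" (3x3 intrinsics, pixels), "world_from_camera" (4x4, takes a point from camera to world coordinates). Camera axes: x right, y down, z forward; pixel columns grow to the right and rows downward; lengths in m; the calibration is good to about 2 mm. A picture is of the moment at which its call begins. There is no depth.
- env.finish_job(): hands the job in, once; it reports no verdict.
The state is a dict: "clock": time; "qpos": joint angles; "dq": joint speeds; "joint_torque": joint torques, N m; "eef_pos": TCP position; "tcp_rot": TCP orientation; "wrist_force": force on the tool from outside, world axes, zero at the start; "ft_torque": the same for the moment, N m; "grip_width": opening from 0.0 (shut) to 1.0 (fully open).
Only numpy, scipy, OpenCV 4.12 (cv2) and the standard library are available. Lean on these libraries where they do the work, as an engineer would, in place of code of your own. Each camera call takes 0.05 s, during which the arm holds its last target. There are 200 camera calls.

## Working session

There is one attempt and no reset: what is moved stays moved. The work goes in short steps, Python scripts to look and compute and a tool call to move; the robot and the scene stay as the last step left them, time stands still between calls to the robot, and variables do not carry over. Pictures are saved under pics/ and viewed, on a budget of 10 in all, crops included, one or two more only if the job needs it, and the job is handed in when it is done.

Besides the shell and the picture viewer there is one more tool, called after "Emit:" as name(argument=value, ...) on one line, values as JSON. drive_tool: Moves the arm, as the interface text tells. Its arguments: {"type":"object","properties":{"motion":{"type":"array"}},"required":["motion"]}

```bash
ls; mkdir -p pics; cat > h.py <<'E'
from rig import env
import numpy as np, cv2
def snap(cam,fn):
    d=env.read_camera(cam); cv2.imwrite('pics/'+fn,d['pixels'])
    np.savez('pics/'+fn+'.npz',K=d['intrinsics'],T=d['world_from_camera'])
def ray(fn,uv,z):
    d=np.load('pics/'+fn+'.npz');K,T=d['K'],d['T']
    r=T[:3,:3]@np.linalg.solve(K,np.array([uv[0],uv[1],1.])); o=T[:3,3]
    return o+r*(z-o[2])/r[2]
E
python3 - <<'E'
from h import *
snap('top','top0.png'); snap('scene','scene0.png')
s=env.get_state(); print(s)
E
```

```text
pics
{'clock': 0.1, 'qpos': array([ 1.27426795e+00,  9.17966759e-02,  1.23173449e+00, -2.13073840e-05,
        1.81981067e+00, -5.67157720e-02]), 'dq': array([ 0.0003372 , -0.00155552, -0.0031577 ,  0.00032912,  0.00098728,
        0.00040836]), 'joint_torque': array([ 2.65191542e-03, -4.47857630e+01, -4.07571495e+01,  7.01190694e-02,
        2.83342274e-02, -1.38905639e-04]), 'eef_pos': array([0.14245377, 0.58257464, 0.2216296 ]), 'tcp_rot': array([-3.13984512e+00, -7.85263518e-05,  2.90177475e+00]), 'wrist_force': array([-0.35934551, -0.36013372, -1.0046066 ]), 'ft_torque': array([-0.0007472 , -0.03927444, -0.00863109]), 'grip_width': 0.9992271381977555}
```

View pics/top0.png

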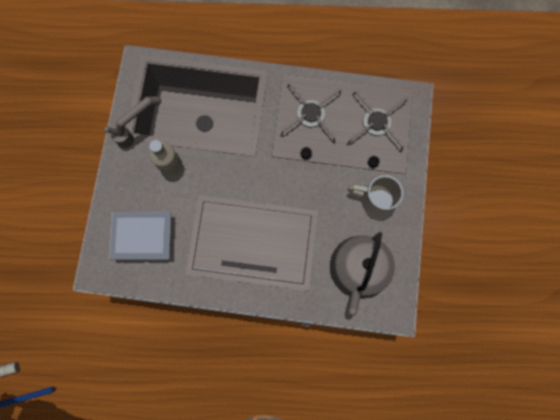

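View pics/scene0.png

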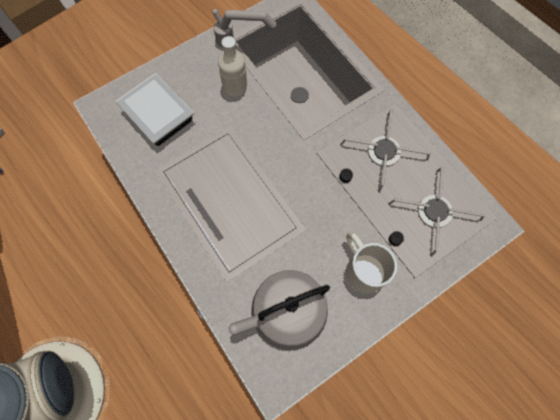

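Top view: flap (outline about (202,202)-(312,214)-(305,283)-(193,273)), box at (140,236) on the left (+y), kettle at (365,265), mug (384,193), soap bottle (162,153).

```bash
python3 - <<'E'
from h import *
f='top0.png'
gc=[(125,46),(433,84),(414,334),(75,291)]
G=np.array([ray(f,p,.2)[:2] for p in gc]); print('galley corners',G.round(3))
L=np.array([[.42,.36],[.42,-.36],[-.15,-.36],[-.15,.36]])
a=L-L.mean(0); b=G-G.mean(0)
yaw=np.arctan2((a[:,0]*b[:,1]-a[:,1]*b[:,0]).sum(),(a*b).sum())
R=np.array([[np.cos(yaw),-np.sin(yaw)],[np.sin(yaw),np.cos(yaw)]]); t=G.mean(0)-R@L.mean(0)
print('yaw',yaw,'orig',t,'res',(L@R.T+t-G).round(3))
g=lambda p:(R.T@(p[:2]-t)).round(3)
for p in [(202,202),(312,214),(305,283),(193,273)]: print('trim',g(ray(f,p,.2)))
# box lid segmentation in top
im=cv2.imread('pics/'+f).astype(int)
print('box lid by clicks',[g(ray(f,p,.238)) for p in [(111,213),(169,212),(171,261),(110,260)]])
roi=im[195:280,90:190]; m=((roi[...,0]-roi[...,2])>12).astype(np.uint8)
c=max(cv2.findContours(m,0,2)[0],key=cv2.contourArea)+np.array([90,195])
W=np.array([g(ray(f,p[0],.238)) for p in c])
r=cv2.minAreaRect((W*1000).astype(np.float32)); print('box rect galley mm',r)
for n,p,z in [('kettle',(364,266),.3),('spout',(353,312),.27),('mug',(384,193),.28),('soap',(156,146),.34)]:print(n,g(ray(f,p,z)))
cc=R@np.array(r[0])/1000+t; print('box world',cc, 'tool yaw now',env.get_state()['tcp_rot'])
E
```

```text
galley corners [[ 0.964  0.349]
 [ 0.889 -0.369]
 [ 0.329 -0.308]
 [ 0.399  0.405]]
yaw -0.10234253540647704 orig [0.51078119 0.03281191] res [[ 0.001 -0.001]
 [ 0.003  0.001]
 [-0.004 -0.002]
 [-0.     0.002]]
trim [0.074 0.123]
trim [ 0.078 -0.119]
trim [-0.071 -0.121]
trim [-0.081  0.118]
box lid by clicks [array([0.019, 0.302]), array([0.037, 0.182]), array([-0.064,  0.16 ]), array([-0.078,  0.284])]
box rect galley mm ((-19.33993911743164, 233.26751708984375), (94.80127716064453, 119.28398895263672), 7.399595737457275)
kettle [-0.029 -0.223]
spout [-0.117 -0.216]
mug [ 0.125 -0.254]
soap [0.146 0.203]
box world [0.51537398 0.26683472] tool yaw now [-3.13984512e+00 -7.85263518e-05  2.90177475e+00]
```

```bash
cat >> h.py <<'E'
from scipy.spatial.transform import Rotation as Ro
YAW=-.1023; O=np.array([.5108,.0328]); GR=np.array([[np.cos(YAW),-np.sin(YAW)],[np.sin(YAW),np.cos(YAW)]])
def to(gx,gy,z,tyaw=90.):   # tyaw: tool yaw in the galley frame, deg
    s=env.get_state(); Rt=Ro.from_euler('xyz',s['tcp_rot'])
    w=np.r_[GR@[gx,gy]+O,z]; d=Rt.inv().apply(w-s['eef_pos'])*100
    y=np.degrees(s['tcp_rot'][2]-YAW)-tyaw; y=(y+180)%360-180
    print('to',gx,gy,z,'shift cm',d.round(2),'turn',round(y,1))
def now():
    s=env.get_state(); print('t',s['clock'],'galley',(GR.T@(s['eef_pos'][:2]-O)).round(4),'z',s['eef_pos'][2].round(4),'yawG',np.degrees(s['tcp_rot'][2]-YAW).round(2),'F',s['wrist_force'].round(1),'grip',round(s['grip_width'],2),'q6',s['qpos'][5].round(2))
E
python3 -c "
from h import *
now(); to(-.02,.37,.26); to(-.02,.345,.212)"
```

```text
t 0.1 galley [-0.4226  0.5093] z 0.2216 yawG 172.12 F [-0.4 -0.4 -1. ] grip 1.0 q6 -0.06
to -0.02 0.37 0.26 shift cm [-41.79  -8.29  -3.83] turn 82.1
to -0.02 0.345 0.212 shift cm [-42.13 -10.75   0.98] turn 82.1
```

Emit:
drive_tool(motion=[[0.5, [-3, -0.5, -4], 7], [0.5, [-7, -1, -4], 14], [0.5, [-11, -2, -4], 21], [0.5, [-15, -3, -4], 28], [0.5, [-19, -4, -4], 35]])

```text
clock: 0.52
eef_pos: [0.3163, 0.4993, 0.2625]
tcp_rot: [-3.141, 0.0, 2.286]
wrist_force: [0.1, 0.9, -0.0]
grip_width: 0.656
```

```bash
python3 -c "
from h import *
now(); to(-.02,.37,.26)"
```

```text
t 0.5167 galley [-0.2412  0.4442] z 0.2625 yawG 136.82 F [ 0.1  0.9 -0. ] grip 0.66 q6 0.23
to -0.02 0.37 0.26 shift cm [-21.2    9.73   0.25] turn 46.8
```

Emit:
drive_tool(motion=[[0.5, [-4, 1.5, 0], 7], [0.5, [-8, 3.5, 0], 14], [0.5, [-12, 5.5, 0], 21], [0.5, [-16, 7.5, 0], 28], [0.5, [-19.5, 9.5, 0], 35]])

```text
clock: 0.93
eef_pos: [0.5082, 0.4179, 0.2623]
tcp_rot: [-3.141, 0.0, 1.674]
wrist_force: [-0.2, 1.6, 0.7]
grip_width: 0.501
```

```bash
python3 -c "
from h import *
now(); to(-.02,.345,.212)"
```

```text
t 0.9333 galley [-0.0419  0.3828] z 0.2623 yawG 101.77 F [-0.2  1.6  0.7] grip 0.5 q6 0.53
to -0.02 0.345 0.212 shift cm [-4.15  1.37  5.03] turn 11.8
```

Emit:
drive_tool(motion=[[0.5, [-2, 0.7, 0], 6], [0.5, [-4, 1.4, 1], 11.5], [0.5, [-4, 1.4, 3], 11.5], [0.5, [-4, 1.4, 5], 11.5], [0.5, [-4, 1.4, 5], 11.5]])

```text
clock: 1.35
eef_pos: [0.524, 0.3796, 0.2068]
tcp_rot: [-3.135, 0.005, 1.478]
wrist_force: [-1.6, -0.5, -1.6]
grip_width: 0.504
```

```bash
python3 -c "
from h import *
now(); to(-.02,.31,.212);to(.01,.068,.212)"
```

```text
t 1.35 galley [-0.0223  0.3464] z 0.2068 yawG 90.56 F [-1.6 -0.5 -1.6] grip 0.5 q6 0.67
to -0.02 0.31 0.212 shift cm [-3.64  0.19 -0.5 ] turn 0.6
to 0.01 0.068 0.212 shift cm [-27.87   2.95  -0.39] turn 0.6
```

Emit:
drive_tool(motion=[[0.5, [-1, 0, -0.4], 0.6], [0.5, [-2.2, 0.2, -0.4], 0.6], [0.5, [-3.4, 0.2, -0.4], 0.6], [0.5, [-4.4, 0.2, -0.4], 0.6], [0.5, [-5.4, 0.3, -0.4], 0.6]])

```text
clock: 1.77
eef_pos: [0.5232, 0.3261, 0.2185]
tcp_rot: [3.139, -0.002, 1.469]
wrist_force: [0.5, 0.1, 0.9]
grip_width: 0.5
```

Emit:
drive_tool(motion=[[0.5, [-1, 0.1, 0], 0], [0.5, [-2, 0.2, 0], 0], [0.5, [-3, 0.3, 0], 0], [0.5, [-4, 0.4, 0], 0], [0.5, [-5, 0.5, 0], 0]])

```text
clock: 2.18
eef_pos: [0.5228, 0.2758, 0.2167]
tcp_rot: [-3.142, -0.0, 1.469]
wrist_force: [0.7, 1.5, 1.5]
grip_width: 0.5
```

```bash
python3 -c "
from h import *
now(); to(.01,.068,.212); snap('scene','s1.png')"
```

```text
t 2.1833 galley [-0.0129  0.2429] z 0.2167 yawG 90.02 F [0.7 1.5 1.5] grip 0.5 q6 0.53
to 0.01 0.068 0.212 shift cm [-17.49   2.28   0.46] turn 0.0
```

View pics/s1.png

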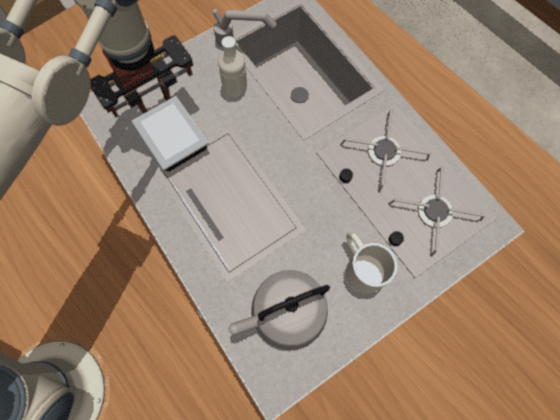

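The box (lid centre at about (172,132)) is square against the fingers and moving. Continuing.

Emit:
drive_tool(motion=[[0.5, [-1, 0.15, 0.3], 0], [0.5, [-2, 0.3, 0.3], 0], [0.5, [-3, 0.45, 0.3], 0], [0.5, [-4, 0.6, 0.3], 0], [0.5, [-5, 0.75, 0.3], 0]])

```text
clock: 2.65
eef_pos: [0.5252, 0.225, 0.2133]
tcp_rot: [-3.141, 0.001, 1.469]
wrist_force: [0.1, 0.5, -0.1]
grip_width: 0.499
```

Emit:
drive_tool(motion=[[0.5, [-1, 0.15, 0], 0], [0.5, [-2, 0.3, 0], 0], [0.5, [-3, 0.45, 0], 0], [0.5, [-4, 0.6, 0], 0], [0.5, [-5, 0.75, 0], 0]])

```text
clock: 3.07
eef_pos: [0.5276, 0.1747, 0.2137]
tcp_rot: [3.141, 0.0, 1.469]
wrist_force: [0.5, 0.8, -0.2]
grip_width: 0.497
```

Emit:
drive_tool(motion=[[0.5, [-1, 0.15, 0], 0], [0.5, [-2, 0.3, 0], 0], [0.5, [-3, 0.45, 0], 0], [0.5, [-4, 0.6, 0], 0], [0.5, [-4, 0.6, 0], 0]])

```text
clock: 3.48
eef_pos: [0.5297, 0.1334, 0.2138]
tcp_rot: [3.141, 0.001, 1.467]
wrist_force: [-0.1, 0.6, -0.0]
grip_width: 0.501
```

```bash
python3 -c "
from h import *
now(); to(.01,.068,.212); snap('top','t2.png')"
```

```text
t 3.4833 galley [0.0085 0.102 ] z 0.2138 yawG 89.92 F [-0.1  0.6 -0. ] grip 0.5 q6 0.29
to 0.01 0.068 0.212 shift cm [-3.4   0.15  0.18] turn -0.1
```

View pics/t2.png

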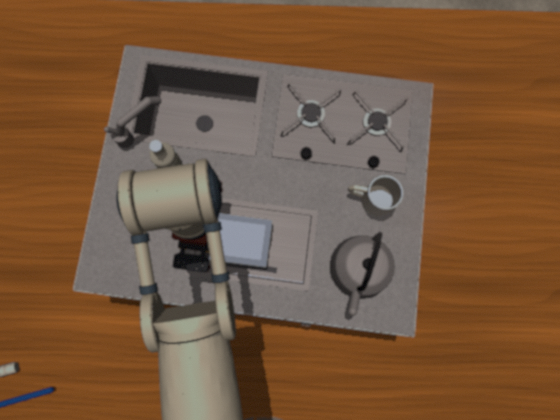

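The box is on the flap, lid right corners near (271,220) and (267,268); a bit more push to centre it.

Emit:
drive_tool(motion=[[0.5, [-1, 0.05, 0], 0], [0.5, [-2, 0.1, 0], 0], [0.5, [-3, 0.15, 0], 0], [0.5, [-4, 0.15, 0], 0], [0.5, [-4.2, 0.15, 0], 0]])

```text
clock: 3.95
eef_pos: [0.5266, 0.0917, 0.2137]
tcp_rot: [3.141, 0.001, 1.467]
wrist_force: [0.3, 1.7, -0.7]
grip_width: 0.502
```

Emit:
drive_tool(motion=[[0.5, [0, 0, 0], 0], [0.5, [1, 0, 0], 0], [0.5, [2.2, 0, -1], 0], [0.5, [2.2, 0, -3], 0], [0.2, [2.2, 0, -3], 0]])

```text
clock: 4.37
eef_pos: [0.5297, 0.1169, 0.2471]
tcp_rot: [3.137, -0.002, 1.47]
wrist_force: [0.8, 0.7, 1.3]
grip_width: 0.455
```

```bash
python3 - <<'E'
from h import *
now(); snap('top','t3.png'); f='t3.png'
im=cv2.imread('pics/'+f).astype(int)
x0,y0,x1,y1=190,195,320,290
roi=im[y0:y1,x0:x1]; m=((roi[...,0]-roi[...,2])>12).astype(np.uint8)
c=max(cv2.findContours(m,0,2)[0],key=cv2.contourArea)+np.array([x0,y0])
W=np.array([GR.T@(ray(f,p[0],.238)[:2]-O) for p in c])*1000
print(cv2.minAreaRect(W.astype(np.float32)),W.min(0),W.max(0))
cv2.imwrite('pics/t3c.png',cv2.resize(cv2.imread('pics/'+f)[170:320,100:420],None,fx=2.5,fy=2.5))
E
```

```text
t 4.3667 galley [0.0103 0.0856] z 0.2471 yawG 90.11 F [0.8 0.7 1.3] grip 0.46 q6 0.25
((0.002185821533203125, -13.687492370605469), (94.6877670288086, 119.71576690673828), 0.2510690689086914) [-47.34058653 -73.43633245] [47.35609987 46.27790071]
```

View pics/t3c.png

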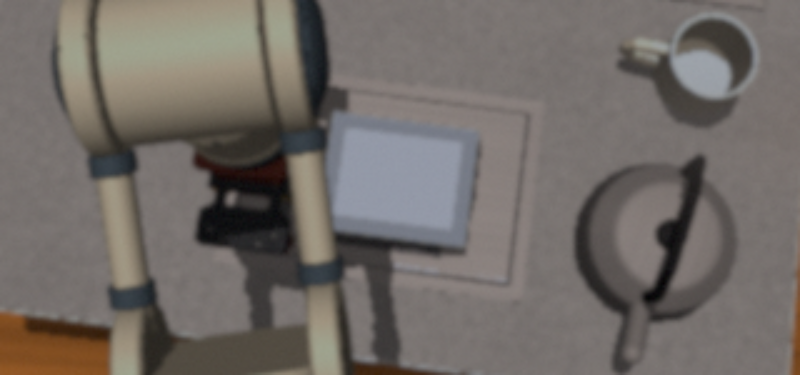

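Box centred at galley (0, -14) mm, yaw 0.25°. Now close the fingers and move above the free strip of the flap beside it.

Emit:
drive_tool(motion=[[0, [1, 0, 0], 0], [0, [1, 0, 0], 0], [0, [1, 0, 0], 0], [0, [1, 0, 0], 0], [0, [1, 0, 1.5], 0]])

```text
clock: 4.83
eef_pos: [0.5307, 0.1254, 0.231]
tcp_rot: [3.137, -0.001, 1.469]
wrist_force: [0.5, -1.0, -0.0]
grip_width: 0.041
```

```bash
python3 -c "
from h import *
now(); to(.012,.096,.206);to(.012,.096,.130)"
```

```text
t 4.8333 galley [0.0104 0.0941] z 0.231 yawG 90.02 F [ 0.5 -1.  -0. ] grip 0.04 q6 0.27
to 0.012 0.096 0.206 shift cm [0.19 0.15 2.5 ] turn 0.0
to 0.012 0.096 0.13 shift cm [ 0.18  0.12 10.1 ] turn 0.0
```

Emit:
drive_tool(motion=[[0, [0.2, 0.15, 2], 0], [0, [0.2, 0.15, 5], 0], [0, [0.2, 0.15, 8], 0], [0, [0.2, 0.15, 9.8], 0], [0, [0.2, 0.15, 9.8], 0]])

```text
clock: 5.25
eef_pos: [0.5294, 0.1268, 0.127]
tcp_rot: [-3.135, 0.001, 1.469]
wrist_force: [-10.1, 0.5, 0.4]
grip_width: 0.002
```

Emit:
drive_tool(motion=[[0, [0, 0, 0], 0], [0, [0, 0, 0], 0], [0, [0, 0, 0], 0], [0, [0, 0, 0], 0], [0, [0, 0, 0], 0]])

```text
clock: 5.67
eef_pos: [0.5284, 0.1271, 0.1296]
tcp_rot: [-3.133, 0.001, 1.469]
wrist_force: [-11.5, 0.0, 0.9]
grip_width: 0.002
```

```bash
python3 -c "
from h import *
now(); snap('top','t4.png'); snap('scene','s4.png')
a=cv2.imread('pics/t4.png')[150:330,120:400]; b=cv2.imread('pics/s4.png')[60:300,80:400]
cv2.imwrite('pics/c4.png',np.hstack([cv2.resize(a,(400,400*180//280)),cv2.resize(b,(343,257))]))"
```

```text
t 5.6667 galley [0.0079 0.0956] z 0.1296 yawG 90.05 F [-11.5   0.    0.9] grip 0.0 q6 0.27
```

View pics/c4.png

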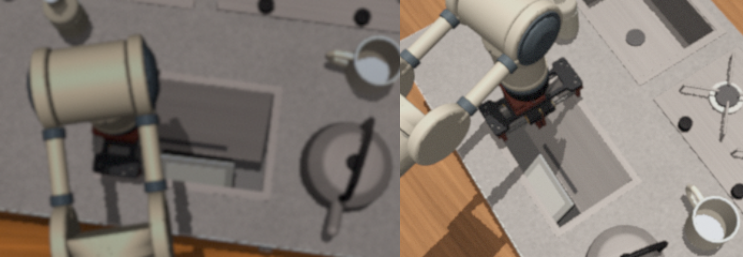

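The flap is held well open and the box appears to be in the bin, under the front of the opening. A closer look before releasing.

```bash
python3 -c "
from h import *
now(); snap('scene','s5.png')
cv2.imwrite('pics/c5.png',cv2.resize(cv2.imread('pics/s5.png')[130:310,140:320],None,fx=3.3,fy=3.3,interpolation=cv2.INTER_CUBIC))"
```

```text
t 5.7667 galley [0.0079 0.0956] z 0.1298 yawG 90.05 F [-12.1   1.2   1.1] grip 0.01 q6 0.27
```

View pics/c5.png

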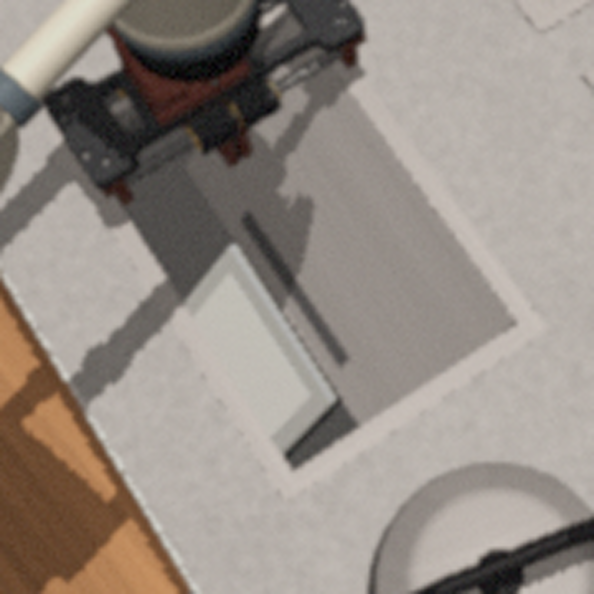

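```bash
python3 -c "
from h import *
f='s5.png'
for z in (.02,.044,.08,.12,.16,.2):
  p=[GR.T@(ray(f,q,z)[:2]-O) for q in ((211.2,204.2),(242.1,251.8))]
  print(z,np.round(p,3).tolist(),np.linalg.norm(p[0]-p[1]).round(3))"
```

```text
0.02 [[-0.018, 0.078], [-0.021, -0.058]] 0.136
0.044 [[-0.02, 0.069], [-0.022, -0.063]] 0.132
0.08 [[-0.023, 0.055], [-0.025, -0.072]] 0.127
0.12 [[-0.026, 0.04], [-0.028, -0.081]] 0.122
0.16 [[-0.029, 0.025], [-0.031, -0.09]] 0.116
0.2 [[-0.032, 0.011], [-0.034, -0.1]] 0.11
```

The lid's back edge is 132 mm long (133 expected) at z = 44 mm, so the box lies flat on the bin floor. Releasing the flap.

Emit:
drive_tool(motion=[[0, [0, 0, -1.5], 0], [0, [0, 0, -4], 0], [0, [0, 0, -7], 0], [0, [0, 0, -10], 0], [0, [0, 0, -13], 0]])

```text
clock: 6.23
eef_pos: [0.5313, 0.1269, 0.2625]
tcp_rot: [3.141, 0.0, 1.469]
wrist_force: [0.5, 0.8, 0.0]
grip_width: 0.005
```

Emit:
drive_tool(motion=[[0, [3, 0, -3], 0], [0, [6, 0, -4], 0], [0, [9, 0, -4], 0], [0, [12, 0, -4], 0], [0, [12, 0, -4], 0]])

```text
clock: 6.65
eef_pos: [0.5436, 0.2507, 0.3003]
tcp_rot: [-3.141, -0.001, 1.473]
wrist_force: [0.8, 1.1, -1.9]
grip_width: 0.008
```

Emit:
drive_tool(motion=[[0, [0, 0, 0], 0], [0, [0, 0, 0], 0], [0, [0, 0, 0], 0], [0, [0, 0, 0], 0], [0, [0, 0, 0], 0]])

```text
clock: 7.07
eef_pos: [0.544, 0.2455, 0.301]
tcp_rot: [3.141, -0.0, 1.467]
wrist_force: [-0.1, 0.0, -0.3]
grip_width: 0.007
```

```bash
python3 -c "
from h import *
now(); snap('scene','s6.png')"
```

```text
t 7.0667 galley [0.0113 0.2149] z 0.301 yawG 89.94 F [-0.1  0.  -0.3] grip 0.01 q6 0.47
```

View pics/s6.png

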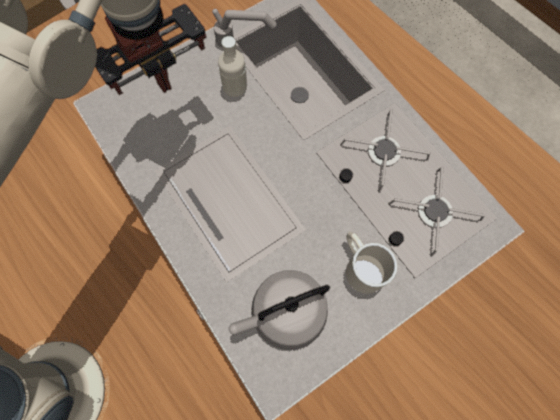

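The flap (about (165,165) to (300,225)) is shut flush as in the first picture. The kettle, mug and soap bottle are unmoved, and the arm is clear.

```bash
python3 -c "
from h import *
a,b=[cv2.imread('pics/'+n)[185:245,180:290].astype(int) for n in ('scene0.png','s6.png')]
print('flap region mean abs diff',abs(a-b).mean()); print(env.finish_job())"
```

```text
flap region mean abs diff 7.426414141414141
the job is handed in; nothing more can be done
None
```

The meal box is in the bin, the flap has sprung shut, and I have handed the job in. I pushed the box onto the flap with half-open fingers. I then held the flap down beside it with closed fingers until it slid off.

Checks:
- **Box on the flap:** its centre was at galley (0, -14) mm and it was turned 0.25°.
- **Box in the bin:** with the flap still held down, by my estimate at about 0.95 rad, the lid's back edge measured 132 mm at a height of 44 mm. The box should give 133 mm lying flat on the bin floor.
- **Flap and arm at the end:** by eye, the last picture shows the flap flush and the arm clear. The wrist force was about 0 N at 7.1 s.
- **Other objects:** by eye, the kettle, mug and soap bottle are where they were at the start.

One check was inconclusive. The flap area in the last picture differs from the first by 7.4 grey levels on average. I put this down to noise and the changed arm shadow, but did not look into it further. I could not read the flap angle directly, and I could not see the box once the flap had shut.

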